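# Pop a spice tin out of the push dispenser and trap it on the chute

## Robot

A 6-joint arm with a two-finger parallel gripper is mounted at the origin on the work surface. World frame = base frame: x ahead of the robot, y to its left, z up, the work surface at z = 0. Lengths are in m, angles in rad, forces in N, time in s.
With the tool pointing down it reaches from about 0.3 to 0.875 m from the base axis. Payload 4.2 kg.
Tool frame: the origin (TCP) lies midway between the tips of the shut fingers; the grasp point (between the pads) lies 19 mm behind it; z points along the fingers, y is the line along which they close (so a half turn about z gives the same grasp; the last joint's range is limited). The gripper opens to 85 mm and grips with 20 to 120 N. Pads are 22 mm wide; open, the fingers measure 114 mm over their backs; the gripper's body (76 mm by 85 mm) begins 54 mm behind the grasp point. The pads swing forward as they close: fully open they stand 13 mm farther back than shut.
Start: joints at [1.129, 0.32, 1.565, -0, 1.257, -0.02], TCP at [0.235, 0.525, 0.231] pointing down, gripper open.
Joint ranges: [-3.11, 3.11], [-0.84, 2.01], [0.21, 2.61], [-1.34, 4.49], [0.05, 2.63], [-2.56, 2.56]. Speed limits (rad/s): [2.57, 2.57, 3.14, 3.14, 3.14, 3.14].

## Interface

Orientations are given as a unit quaternion [w, x, y, z].
In Python, from bench import * gives the robot as it stands. The module is installed in compiled form; this text tells all that it offers.
- The arm moves only by the tool servo_tool, never from a script. Its argument "commands" is a list of rows, each a list of 4 numbers: the shift along the world's x, y, z in m, then the turn about the world's z in degrees. A call has exactly 5 rows; each row shifts and turns the commanded pose from where the row before left it; what a row does not reach is not made up. A row lasts 1/8 s, in which the tool goes at most 62.5 mm and 10.7 degrees, less where a joint would pass 70% of its speed; a pose out of reach is approached as far as the arm can. A call with a gripper value outside its range is refused whole. "gripper" is the finger opening in m, from 0 to 0.0854, set as the call begins (left out, the last holds). The fingers move at their own pace and stop on an object; "squeeze" is the grip in N (left out, the last holds). Time passes only in rows, so rows that do not move let the fingers close, or fill a call up. It gives the time, the measured TCP pose, the force, the opening and the grip force at its end, in the units of the state.
- get_state(): the state, without advancing time (a new reading comes with each control period).
- snapshot(name): name is "side" or "top"; returns (picture, depth): 400x640x3 uint8, red, green, blue; 400x640 float32, m along the optical axis (not along the pixel's ray), 0 where there is no reading.
- get_calibration(name): a dict with "mtx" (3x3 intrinsics, pixels), "xyz" and "attitude" of the camera in the world. Camera axes: x right, y down, z forward; pixel columns grow to the right and rows downward; lengths in m; the calibration is good to about 2 mm. A picture is of the moment at which its call begins. get_calibration takes no time and is no camera call.
- job_done(): hands the job in; it is judged then, once.
Trained networks look in the newest picture that a camera, given by its name, has taken for a name from the list of things; names that differ only in an ending like _2 or _b are one class to them, and where a whole thing is asked for, a point or a joint stands for the part that bears it (a point fixed in the world has none). Each returns a list of dicts, best first, with "confidence" (0 to 1); they miss things now and then, are a little off and sometimes report something else, mostly with a low value. They report only what shows in the picture. A call takes as long as a camera call. They do not tell look-alikes from the thing itself.
- boxes_of(camera, target): "box" ([left, top, width, height] in pixels, round what is visible of it).
The state is a dict: "clock": time; "joint_pos": joint angles; "joint_vel": joint speeds; "joint_torque": joint torques, N m; "ee_pos": TCP position; "eef_rot": TCP orientation; "force": force on the tool from outside, world axes, zero at the start; "ft_torque": the same for the moment, N m; "width": opening from 0.0 (shut) to 1.0 (fully open); "grip_force": force on a finger pad.
Only numpy, scipy, OpenCV 4.12 (cv2) and the standard library are available. Lean on these libraries where they do the work, as an engineer would, in place of code of your own. Each camera call takes 0.05 s, during which the arm holds its last target. There are 200 camera calls.

## Task

Press the blue key of the white dispenser with one fingertip so that its ejector pops the red spice tin off its seat, and have the other finger in the chute to trap the tin before it slides off the end towards the pan. Let the ejector, not your hand, move the tin off its seat; do not pick the tin up, and leave the pan, grinder, dishes and spoon alone. The program finishes while still holding the tin: at rest, upright on the chute, leaning against the finger.

Things in the scene. Friction and masses are not known exactly. Their poses are not given: they have to be found in the camera images.
- dispenser: White push dispenser, fixed, on a steel splash panel. Origin on the counter (z = 0) under the chute's centre line; x is level and points down the chute, y to the left of that, z up. Coordinates in these texts are in this frame, in mm. White tower, 66 wide and 156 high, at x = -143 to -81; steel panel 165 high, y = -95 to 75, at x = -157 to -145.
- seat_edge (a point): Edge where the level grey seat (x = -74 to -28, top at z = 90) turns into the chute: x = -28, y = 0, z = 90. Here the tin, once its centre is pushed past, starts to slide by itself.
- chute_mid (a point): Point on the grey chute's surface, x = 40, y = 0, z = 65. The slick chute falls straight at 20 degrees from x = -28, z = 90 to x = 105, z = 42 (z = 73 at x = 20, 69 at x = 30, 62 at x = 50, 58 at x = 60). It is 43 wide inside, between rails 4 wide and 5 high. A finger waiting over the centre line, tip at most about 20 above the surface, stops the tin.
- chute_end (a point): Middle of the chute's open lower end, on its surface: x = 105, y = 0, z = 42. A released tin runs off here in about half a second, so the trapping finger must already be in the chute when the key goes down.
- ejector_face (a point): Face of the orange ejector that slides out of the tower over the seat, at x = -63, y = 0, z = 102 when the key is free, 21 to 25 behind the tin's centre. It advances 3.25 mm for each mm of key travel (26 in all) and withdraws with the key. The tin goes over the seat's edge after about 5 of the key's 8 mm.
- key_top (a point): Centre of the flat top of the blue key, a block to the right of the chute, 60 long (x = 0 to 60) and 30 wide (y = -65 to -35). Its top is at z = 86 when free and 78 when fully pressed, which is 5 to 20 above the chute's surface at x = 20 to 60. Press anywhere on it, straight down. Its white housing is 68 high.
- key (a joint): Travel of the blue key, 0 = free, 0.008 m = fully pressed. A spring returns it: 1.4 N at the start of travel, 4.2 N at the bottom, then a firm stop.
- tin: Red spice tin with a brass lid, a loose upright cylinder 36 in diameter and 30 high, 70 to 130 g. Its origin is the centre of its underside, z along its axis. It starts on the seat, its centre 38 to 42 behind the dispenser's origin (dispenser x = -42 to -38, y within 1.5 of 0).
- pan: Small black paella pan, 210 across the rim, 34 high, two red loop handles out to 136 from its centre; origin at the centre of its underside. Stands beyond the chute's end. Leave alone.
- grinder: Glass pepper grinder with a wooden head, 56 in diameter, 165 high; origin at the centre of its underside. Leave alone.
- dishes: Two stacked terracotta dishes, 120 across, 44 high together; origin at the centre of the underside. Leave alone.
- spoon: Wooden rice spoon, 260 long, lying along its own x axis; origin at its middle on the counter. Leave alone.
Not all that is in view belongs to the job. What is meant by the tin is not grey, and is the smaller of those in its own colour.

How it is judged:
By the outcome, as a careful person would: the job done as asked, in the order asked, and still so for the second after the job is handed in, while the arm keeps its last pose, push and grip.
It also fails if it takes over 32 s, if anything falls off the work surface, if the arm or the gripper's body presses on something with over 40 N, if the wrist force passes 120 N, or if a joint passes its speed limit or range.

## Working session

There is one attempt and no reset: what is moved stays moved. The work goes in short steps, Python scripts to look and compute and a tool call to move; the robot and the scene stay as the last step left them, time stands still between calls to the robot, and variables do not carry over. Pictures are saved under pics/ and viewed, at most 10 in all, crops included, and the job is handed in when it is done.

Besides the shell and the picture viewer there is one more tool, called after "Request:" as a command line: name --pt "numbers of a row" for each row, then --argument value for the rest. servo_tool: Moves the arm, as the interface text tells. Its arguments: {"type":"object","properties":{"commands":{"type":"array"},"gripper":{"type":"number"},"squeeze":{"type":"number"}},"required":["commands"]}

```bash
mkdir -p pics; cat > h.py <<'E'
from bench import *
import numpy as np, cv2
from scipy.spatial.transform import Rotation as R
def cam(n):
    c=get_calibration(n); q=np.array(c["attitude"],float)
    Rm=q if q.shape==(3,3) else R.from_quat(np.r_[q[1:],q[0]]).as_matrix()
    return np.array(c["mtx"]),np.array(c["xyz"]),Rm
def cloud(n,d):
    K,t,Rm=cam(n); v,u=np.mgrid[:d.shape[0],:d.shape[1]]
    p=np.stack([(u-K[0,2])/K[0,0]*d,(v-K[1,2])/K[1,1]*d,d],-1)
    return p@Rm.T+t
E
python3 - <<'E'
from h import *
for n in("top","side"):
    p,d=snapshot(n); cv2.imwrite(f"pics/{n}0.png",p[:,:,::-1]); np.save(f"{n}.npy",d); np.save(f"{n}_rgb.npy",p)
    print(n,get_calibration(n))
    for t in("tin","key_top","dispenser","pan","grinder","ejector_face"):
        try: print(t,[(np.round(b["box"]).tolist(),round(b["confidence"],2)) for b in boxes_of(n,t)][:4])
        except Exception as e: print(t,e)
s=get_state(); print(s["clock"],s["ee_pos"],s["eef_rot"],s["force"],s["width"])
E
```

```text
top {'mtx': array([[456.20036612,   0.        , 317.85422214],
       [  0.        , 456.20036612, 196.54895587],
       [  0.        ,   0.        ,   1.        ]]), 'xyz': array([0.42428586, 0.05596014, 1.00955488]), 'attitude': array([ 0.04679   , -0.70063037,  0.71013431, -0.05135208])}
tin [([334.0, 278.0, 20.0, 23.0], 0.76), ([296.0, 140.0, 13.0, 17.0], 0.65), ([261.0, 224.0, 17.0, 18.0], 0.58)]
key_top [([296.0, 219.0, 33.0, 31.0], 0.93)]
dispenser [([182.0, 190.0, 153.0, 124.0], 0.95), ([252.0, 234.0, 10.0, 11.0], 0.66)]
pan [([333.0, 116.0, 117.0, 95.0], 0.74), ([185.0, 190.0, 151.0, 125.0], 0.19)]
grinder [([250.0, 126.0, 28.0, 40.0], 0.83)]
ejector_face [([253.0, 232.0, 9.0, 15.0], 0.44)]
side {'mtx': array([[494.12735429,   0.        , 320.49580204],
       [  0.        , 494.12735429, 203.39330334],
       [  0.        ,   0.        ,   1.        ]]), 'xyz': array([ 0.05040131, -0.48969079,  0.62584966]), 'attitude': array([-0.42923636,  0.83129126, -0.30852365,  0.17182591])}
tin [([250.0, 290.0, 32.0, 38.0], 0.87), ([349.0, 204.0, 16.0, 22.0], 0.76), ([255.0, 187.0, 16.0, 23.0], 0.75)]
key_top [([272.0, 220.0, 35.0, 23.0], 0.95)]
dispenser [([158.0, 139.0, 183.0, 137.0], 0.86)]
pan [([345.0, 226.0, 153.0, 88.0], 0.72)]
grinder [([318.0, 137.0, 26.0, 72.0], 0.88)]
ejector_face []
0.7 [0.23540611 0.5246122  0.23134492] [-1.96088285e-06  2.09351555e-01  9.77840439e-01  4.07811539e-05] [0.03260991 0.01108614 0.2196204 ] 1.0054665100994957
```

View pics/top0.png

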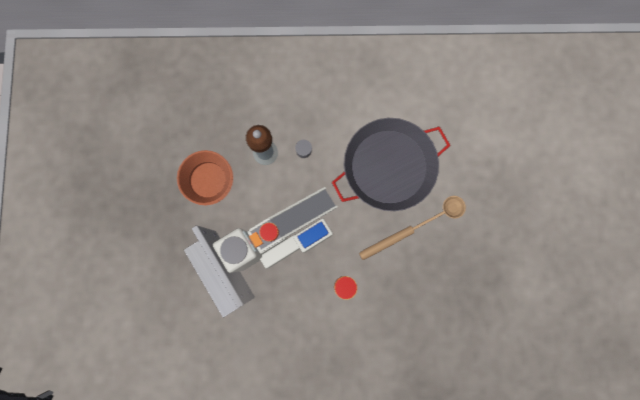

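View pics/side0.png

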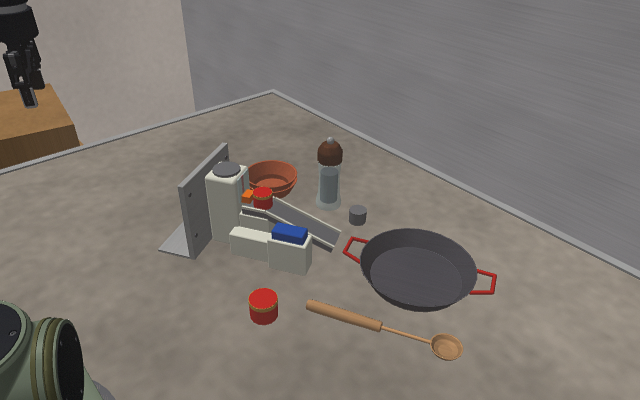

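The top view shows the red tin on the seat at (269,232), the chute running to about (333,200), the blue key at (314,235), the tower at (234,250) and the pan at (390,165). Three things could be taken for the tin:
- the red one on the seat, at (269,232);
- a larger red one on the counter, at (345,288);
- a grey one, at (303,148).

The description fits the small red one on the seat.

```bash
cat > m.py <<'E'
from h import *
def rayplane(n,uv,z):
    K,t,Rm=cam(n); uv=np.atleast_2d(uv).astype(float)
    r=np.c_[(uv-[K[0,2],K[1,2]])/[K[0,0],K[1,1]],np.ones(len(uv))]@Rm.T
    return t+r*((z-t[2])/r[:,2])[:,None]
E
python3 - <<'E'
from m import *
for n in("top","side"):
    p=np.load(n+"_rgb.npy");d=np.load(n+".npy");P=cloud(n,d)
    hsv=cv2.cvtColor(p,cv2.COLOR_RGB2HSV)
    H,S,V=[hsv[...,i].astype(int) for i in range(3)]
    blue=(H>105)&(H<125)&(S>150)
    k,l,st,c=cv2.connectedComponentsWithStats(blue.astype(np.uint8))
    i=1+np.argmax(st[1:,4]); m=l==i
    print(n,"key px",c[i],st[i],"depth med",np.median(P[m],0),"z pct",np.percentile(P[m][:,2],[10,50,90]))
    if n=="top":
        r=cv2.minAreaRect((rayplane(n,np.argwhere(m)[:,::-1],.086)[:,:2]*1000).astype(np.float32)); print("key rect",r)
    red=((H<6)|(H>174))&(S>190)
    k,l,st,c=cv2.connectedComponentsWithStats(red.astype(np.uint8))
    for i in range(1,k):
        if st[i,4]>40:
            m=l==i; q=P[m]; print("red",c[i],st[i],np.median(q,0),np.percentile(q[:,2],[5,95]), rayplane(n,c[i],.12)[0])
    x=P.reshape(-1,3); x=x[(d.ravel()>0)]
    reg=(x[:,0]>.1)&(x[:,0]<.45)&(x[:,1]<.25)&(x[:,1]>-.2)
    q=x[reg&(x[:,2]>.159)&(x[:,2]<.172)]
    print("panel",len(q)); 
    if len(q)>5: print(cv2.minAreaRect((q[:,:2]*1000).astype(np.float32)))
    q=x[reg&(x[:,2]>.150)&(x[:,2]<.158)]
    if len(q)>5: print("tower",len(q),cv2.minAreaRect((q[:,:2]*1000).astype(np.float32)))
p=np.load("top_rgb.npy"); cv2.imwrite("pics/crop.png",cv2.resize(p[170:330,170:370],None,fx=4,fy=3.75,interpolation=cv2.INTER_CUBIC)[:,:,::-1])
E
```

```text
top key px [312.59943978 234.44257703] [299 223  29  24 357] depth med [0.47683823 0.06010242 0.08614413] z pct [0.08410348 0.08614413 0.0882274 ]
key rect ((476.2240295410156, 60.748451232910156), (26.366100311279297, 55.00121307373047), 31.267017364501953)
panel 442
((396.1709899902344, 219.62445068359375), (109.07464599609375, 56.596256256103516), 2.371136426925659)
tower 481 ((415.1101989746094, 190.68109130859375), (119.00672149658203, 67.10771942138672), 30.256067276000977)
side key px [289.17941176 229.85294118] [272 222  35  16 340] depth med [0.47399605 0.05825836 0.08457786] z pct [0.08325385 0.08457786 0.08583549]
red [261.97333333 191.48      ] [253 187  19  10 150] [0.48049615 0.14691426 0.11859642] [0.11742366 0.12032758] [0.47905852 0.14491214 0.12      ]
red [350.29090909 250.30909091] [343 237  17  26  55] [ 0.5555824  -0.00953007  0.0349292 ] [0.0302399  0.03731727] [ 0.487713   -0.07980446  0.12      ]
red [486.99065421 282.13084112] [470 269  26  24 107] [ 0.68887858 -0.2239811   0.03479602] [0.0296975  0.03707637] [ 0.5919673  -0.26092727  0.12      ]
red [262.52488688 297.80090498] [249 288  28  20 442] [ 0.36605945 -0.00728905  0.0379672 ] [0.03647682 0.03969653] [ 0.3219282  -0.07421778  0.12      ]
panel 297
((269.45806884765625, 136.30392456054688), (424.1979064941406, 20.349050521850586), 34.4647216796875)
tower 423 ((274.6265869140625, 128.5220184326172), (420.9433898925781, 60.58741760253906), 26.729021072387695)
```

View pics/crop.png

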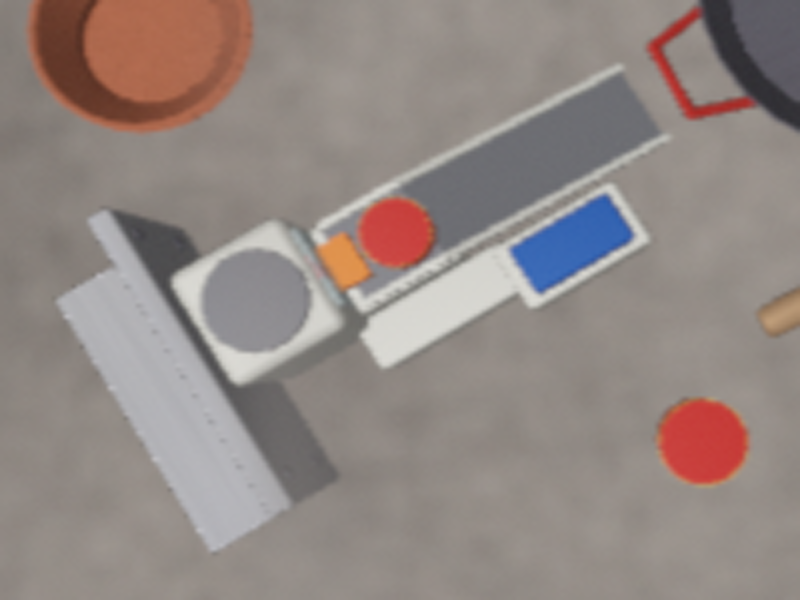

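The close crop confirms the choice: the tin on the seat, at crop (396,232), sits right in front of the orange ejector and is clearly smaller than the red one at crop (703,441). Next I fit the dispenser's pose to the corners seen in the crop.

```bash
python3 - <<'E'
from m import *
from scipy.optimize import least_squares
K,t,Rm=cam("top")
C=[((510,243),(0,-35,86)),((612,193),(60,-35,86)),((636,238),(60,-65,86)),((533,293),(0,-65,86)),
((622,66),(105,25.5,47)),((669,138),(105,-25.5,47)),((316,225),(-74,25.5,95)),((366,312),(-74,-25.5,95)),((256,300),(-112,0,156)),((396,232),(-40,0,120))]
px=np.array([[170+a[0]/4-.4,170+a[1]/3.75-.4] for a,_ in C]);M=np.array([m for _,m in C])/1000.
def proj(p):
    c,s=np.cos(p[2]),np.sin(p[2]); W=np.c_[M[:,0]*c-M[:,1]*s+p[0],M[:,0]*s+M[:,1]*c+p[1],M[:,2]]
    q=(W-t)@Rm; return q[:,:2]/q[:,2:]*K[0,0]+K[:2,2]
r=least_squares(lambda p:(proj(p)-px).ravel(),[.5,.11,-1.0],loss="soft_l1")
print(r.x,np.degrees(r.x[2])); print(np.round((proj(r.x)-px),1).tolist())
J=np.linalg.inv(r.jac.T@r.jac); print(np.sqrt(np.diag(J)))
# side check: key & tin
x,y,a=r.x; c,s=np.cos(a),np.sin(a)
W=lambda X,Y:(x+(X*c-Y*s)/1000,y+(X*s+Y*c)/1000)
print("key",W(30,-50),"tin",W(-40,0))
# side chute surface pts
d=np.load("side.npy");P=cloud("side",d).reshape(-1,3);dt=np.load("top.npy");Pt=cloud("top",dt).reshape(-1,3)
for n,Q in(("side",P),("top",Pt)):
    L=np.c_[(Q[:,0]-x)*c+(Q[:,1]-y)*s,-(Q[:,0]-x)*s+(Q[:,1]-y)*c,Q[:,2]]*1000
    for X in(20,40,60,80): 
        m=(abs(L[:,0]-X)<4)&(abs(L[:,1])<14)&(L[:,2]>20); print(n,X,m.sum(),np.median(L[m,2]) if m.any() else 0)
    m=(abs(L[:,2]-86)<4)&(L[:,0]>-10)&(L[:,0]<70)&(L[:,1]<-30)&(L[:,1]>-70)
    print("keytop",m.sum(),np.percentile(L[m],[2,50,98],axis=0).round(1).tolist())
    m=(abs(L[:,2]-120)<4)&(abs(L[:,0]+40)<30)&(abs(L[:,1])<30)
    print("tin",m.sum(),np.percentile(L[m],[2,50,98],axis=0).round(1).tolist())
E
```

```text
[ 0.50343797  0.11179186 -1.03116254] -59.08126137185666
[[-0.8, 1.6], [-1.1, -0.6], [0.7, 0.0], [1.2, 1.0], [-0.8, -0.2], [0.1, 0.8], [0.2, -0.1], [0.7, -1.5], [-0.2, 0.1], [0.0, -0.9]]
[0.00081333 0.00080425 0.00935974]
key (np.float64(0.4759577806147365), np.float64(0.060363862873088724)) tin (np.float64(0.48288509602809593), np.float64(0.14610773904604835))
side 20 46 70.98974986674345
side 40 39 64.05129814709598
side 60 46 56.17779262446615
side 80 44 49.585201201743814
keytop 359 [[2.0, -66.2, 82.2], [31.1, -53.0, 84.5], [58.5, -36.9, 86.8]]
tin 184 [[-57.8, -19.7, 116.1], [-41.4, -4.1, 118.5], [-25.0, 12.0, 121.0]]
top 20 50 72.36154218795177
top 40 51 65.40381451280275
top 60 49 57.95261795641715
top 80 47 50.50122925942302
keytop 424 [[0.9, -63.1, 82.7], [29.5, -49.1, 86.0], [57.5, -34.7, 89.1]]
tin 272 [[-58.2, -17.0, 117.2], [-41.9, -0.7, 120.2], [-25.7, 15.4, 123.2]]
```

Request:
servo_tool --pt "0.0267 -0.0463 0 -3.5" --pt "0.0267 -0.0463 0 -3.5" --pt "0.0267 -0.0463 0 -3.5" --pt "0.0267 -0.0463 0 -3.5" --pt "0.0267 -0.0463 0 -3.5" --gripper 0.04

```text
clock: 1.32
ee_pos: [0.3696, 0.2917, 0.2316]
eef_rot: [0.0, 0.356, 0.934, 0.0]
force: [1.1, 0.2, 0.6]
width: 0.472
grip_force: 0.0
```

Request:
servo_tool --pt "0.0267 -0.0463 0 -3.5" --pt "0.0267 -0.0463 0 -3.5" --pt "0.0267 -0.0463 0 -3.5" --pt "0.0267 -0.0463 0 -3.5" --pt "0.0267 -0.0463 0 -3.5"

```text
clock: 1.95
ee_pos: [0.5032, 0.06, 0.2316]
eef_rot: [0.0, 0.495, 0.869, 0.0]
force: [-0.1, 0.5, 0.1]
width: 0.469
grip_force: 0.0
```

Request:
servo_tool --pt "0 0 -0.03 0" --pt "0 0 -0.03 0" --pt "0 0 -0.02 0" --pt "0 0 0 0" --pt "0 0 0 0"

```text
clock: 2.58
ee_pos: [0.5031, 0.0617, 0.1522]
eef_rot: [0.001, 0.494, 0.87, 0.001]
force: [0.4, 0.6, 0.1]
width: 0.469
grip_force: 0.0
```

```bash
python3 - <<'E'
from m import *
x,y,a=.5034,.1118,-1.0312; c,s=np.cos(a),np.sin(a)
for n in("side","top"):
    p,d=snapshot(n); 
    cr=p[110:290,200:400] if n=="side" else p[150:300,220:420]
    cv2.imwrite(f"pics/{n}1.png",cv2.resize(cr,None,fx=3.5,fy=3.2,interpolation=cv2.INTER_CUBIC)[:,:,::-1])
    Q=cloud(n,d).reshape(-1,3)
    L=np.c_[(Q[:,0]-x)*c+(Q[:,1]-y)*s,-(Q[:,0]-x)*s+(Q[:,1]-y)*c,Q[:,2]]*1000
    m=(L[:,0]>0)&(L[:,0]<90)&(L[:,1]>-90)&(L[:,1]<40)&(L[:,2]>125)&(L[:,2]<185); F=L[m]
    for lo,hi in((130,140),(140,150),(150,160),(160,170),(170,180)):
        for nm,k in(("key",F[:,1]<-28),("chute",F[:,1]>-28)):
            f=F[k&(F[:,2]>lo)&(F[:,2]<hi)]
            if len(f)>3: print(n,nm,lo,len(f),np.percentile(f,[3,97],axis=0).round(0).tolist())
E
```

```text
side key 150 31 [[31.0, -58.0, 152.0], [53.0, -51.0, 160.0]]
side chute 150 27 [[40.0, -8.0, 152.0], [52.0, -4.0, 160.0]]
side key 160 63 [[32.0, -62.0, 161.0], [53.0, -47.0, 169.0]]
side chute 160 38 [[40.0, -9.0, 161.0], [53.0, -4.0, 170.0]]
side key 170 70 [[34.0, -62.0, 170.0], [53.0, -48.0, 180.0]]
side chute 170 40 [[40.0, -9.0, 171.0], [53.0, -1.0, 180.0]]
```

View pics/side1.png

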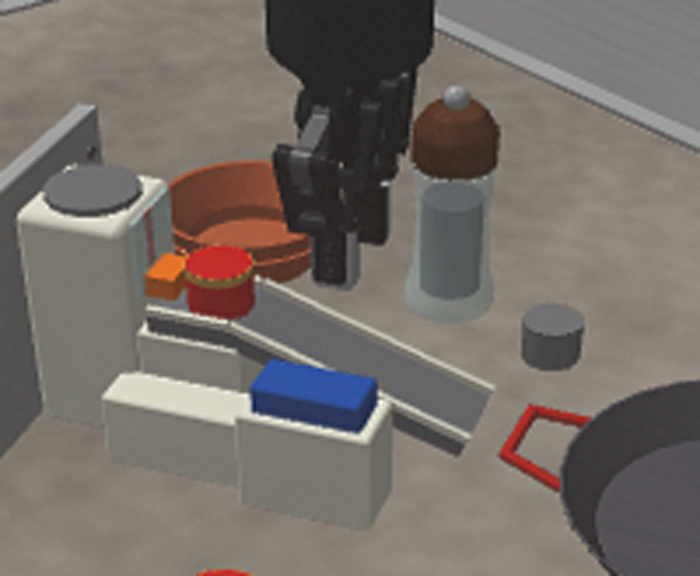

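The side crop shows the key finger at crop (335,270) above the blue key (315,385), and the other finger at (372,230) above the chute. The depth puts the fingers at x = 31 to 53, with the key finger centred at y ≈ -54 and the chute finger near y ≈ 0. Now going down.

Request:
servo_tool --pt "0 0 -0.025 0" --pt "0 0 -0.02 0" --pt "0 0 -0.012 0" --pt "0 0 0 0" --pt "0 0 0 0"

```text
clock: 3.3
ee_pos: [0.5031, 0.0617, 0.0952]
eef_rot: [0.001, 0.494, 0.87, 0.001]
force: [0.5, -0.0, -0.2]
width: 0.469
grip_force: 0.0
```

Request:
servo_tool --pt "0 0 -0.002 0" --pt "0 0 -0.002 0" --pt "0 0 -0.002 0" --pt "0 0 0 0" --pt "0 0 0 0"

```text
clock: 3.92
ee_pos: [0.5024, 0.0616, 0.0883]
eef_rot: [0.0, 0.494, 0.87, 0.0]
force: [0.6, -0.5, -0.2]
width: 0.47
grip_force: 0.0
```

```bash
python3 - <<'E'
from m import *
p,d=snapshot("side"); a=cv2.resize(p[160:290,210:350],None,fx=4,fy=4,interpolation=cv2.INTER_CUBIC)
cv2.imwrite("pics/side2.png",a[:,:,::-1])
E
```

```text
(no output)
```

View pics/side2.png

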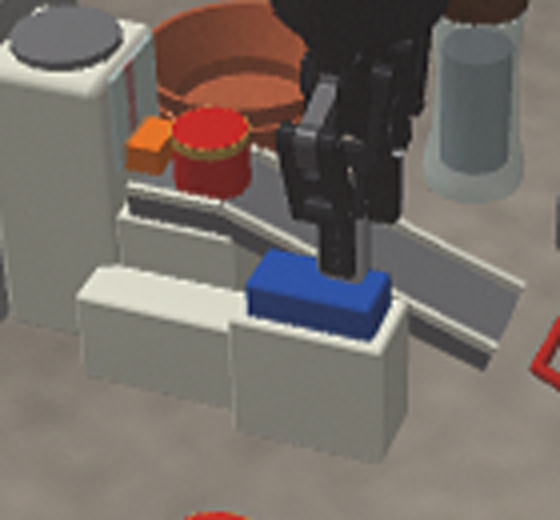

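The fingertip at crop (337,272) hangs just over the middle of the blue key, and the tin at (211,150) is still on its seat against the ejector. Now pressing.

Request:
servo_tool --pt "0 0 -0.002 0" --pt "0 0 -0.002 0" --pt "0 0 -0.002 0" --pt "0 0 0 0" --pt "0 0 0 0"

```text
clock: 4.6
ee_pos: [0.5024, 0.0616, 0.0824]
eef_rot: [0.0, 0.494, 0.87, 0.0]
force: [-0.1, 0.6, 2.2]
width: 0.47
grip_force: 0.9
```

Request:
servo_tool --pt "0 0 -0.002 0" --pt "0 0 -0.002 0" --pt "0 0 0 0" --pt "0 0 0 0" --pt "0 0 0 0"

```text
clock: 5.22
ee_pos: [0.5025, 0.0616, 0.0784]
eef_rot: [0.0, 0.494, 0.87, 0.0]
force: [-0.8, 0.5, 2.7]
width: 0.469
grip_force: 1.8
```

Request:
servo_tool --pt "0 0 -0.0015 0" --pt "0 0 -0.0015 0" --pt "0 0 0 0" --pt "0 0 0 0" --pt "0 0 0 0"

```text
clock: 5.85
ee_pos: [0.5025, 0.0616, 0.0763]
eef_rot: [0.0, 0.494, 0.87, 0.0]
force: [-2.6, -1.6, 10.2]
width: 0.47
grip_force: 5.8
```

```bash
python3 - <<'E'
from m import *
p,d=snapshot("side"); a=cv2.resize(p[160:290,210:350],None,fx=4,fy=4,interpolation=cv2.INTER_CUBIC)
cv2.imwrite("pics/side3.png",a[:,:,::-1])
s=get_state();print(s["force"],s["ee_pos"])
E
```

```text
[-2.05871576 -0.80452491 12.31261894] [0.50252408 0.06157845 0.07629816]
```

View pics/side3.png

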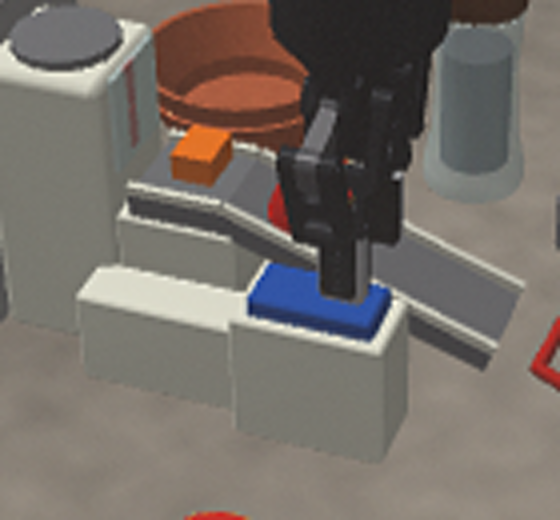

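The key is down, the ejector is out at crop (203,152), and the tin (280,205) has slid down against the waiting finger. I'll ease the push slightly and check that the tin is upright and at rest.

Request:
servo_tool --pt "0 0 0.0005 0" --pt "0 0 0 0" --pt "0 0 0 0" --pt "0 0 0 0" --pt "0 0 0 0"

```text
clock: 6.52
ee_pos: [0.5025, 0.0616, 0.0764]
eef_rot: [0.0, 0.494, 0.87, 0.0]
force: [-2.2, -0.9, 8.7]
width: 0.47
grip_force: 4.3
```

```bash
python3 - <<'E'
from m import *
x,y,a=.5034,.1118,-1.0312; c,s=np.cos(a),np.sin(a)
for n in("side","side","top"):
    p,d=snapshot(n); Q=cloud(n,d)
    L=np.stack([(Q[...,0]-x)*c+(Q[...,1]-y)*s,-(Q[...,0]-x)*s+(Q[...,1]-y)*c,Q[...,2]],-1)*1000
    h=cv2.cvtColor(p,cv2.COLOR_RGB2HSV).astype(int); red=((h[...,0]<8)|(h[...,0]>172))&(h[...,1]>150)
    m=red&(L[...,0]>-60)&(L[...,0]<120)&(abs(L[...,1])<40)&(L[...,2]>45)
    f=L[m]; print(n,m.sum(),np.percentile(f,[2,50,98],axis=0).round(1).tolist() if len(f) else "")
A=cv2.resize(p[170:270,230:370],None,fx=5,fy=5,interpolation=cv2.INTER_CUBIC)
S,_=snapshot("side"); B=cv2.resize(S[180:240,250:320],None,fx=5,fy=5,interpolation=cv2.INTER_CUBIC)
A[:B.shape[0],:B.shape[1]]=B; cv2.imwrite("pics/fin.png",A[:,:,::-1])
st=get_state();print(st["clock"],st["force"],st["ee_pos"])
E
```

```text
side 36 [[-10.1, -19.9, 82.5], [-3.9, -14.2, 89.2], [22.0, 1.0, 100.4]]
side 37 [[-9.4, -19.4, 82.7], [-3.9, -14.8, 89.4], [28.3, -0.5, 101.5]]
top 0 
6.725 [-1.89534614 -0.53059117  8.08044449] [0.50247999 0.06158546 0.07637727]
```

View pics/fin.png

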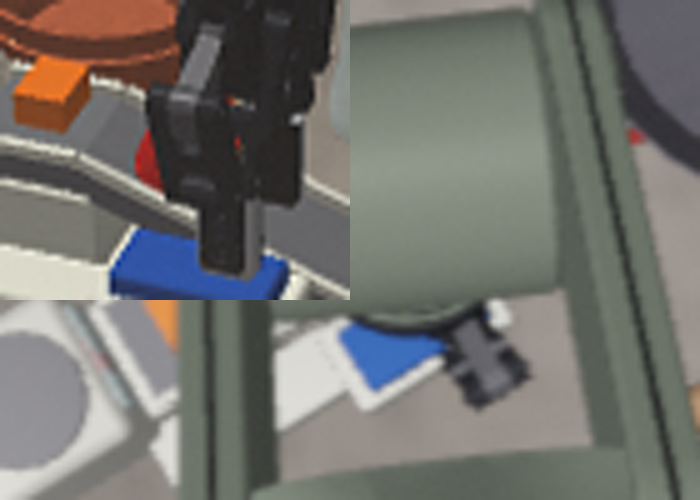

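```bash
python3 -c "
from bench import *
print(job_done())"
```

```text
the job is handed in; nothing more can be done
None
```

The job is handed in: the key is held fully down, the ejector pushed the red tin off its seat, and the tin rests against the other finger in the chute. It is partly hidden, but the measured points fit an upright, still tin; no verdict came back.

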